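# Gather the chair glides in the cut-off corner of the tote

## Task

Slide the bolt that locks the wooden tote to its grey board all the way back, then take the tote by its handle bar, lift it well clear of board and bench and tilt it until all five loose steel glides have slid together into the corner that is cut off at an angle. Finish while still holding it up and tilted, still, with the glides lying in that corner; spill none, and do not shift the glue bottle, the mallet or the offcut.

Things in the scene. Friction and masses are not known exactly. Their poses are not given: they have to be found in the camera images.
- dock: Flat grey board fixed to the bench under the parked tote, 250 (x) x 315 (y) x 12 mm, from y = -215 to +100 mm. Origin: on the bench under the tote's centre; x and y axes as the parked tote's. 6 mm high cleats stand around the tote with 3 mm of play or more: lift it straight up. The slide bolt is on the -y side and runs along y.
- bolt (a joint): The slide bolt, in m: 0 = fully forward (its tongue, 30 mm wide, lies 22 mm over the foot of the tote and locks it down), 0.045 = fully back (end stop). It grows as the grip is moved along the dock's -y, away from the tote; below about 0.024 the tongue still covers the foot. About 2 N of friction, no spring, stays where it is left.
- bolt_top (a point): Centre of the top of the bolt's upright grip, a dark steel block 20 (dock x) x 24 (dock y) x 42 mm tall; the top is 72 mm above the bench. Side faces are free from 36 mm above the bench upward (below lie the bolt and its two guide rails). The tote's wall (top 67 mm above the bench) is 53 mm or more from the block.
- tote: Open wooden tote, 210 (x) x 150 (y) mm outside, walls 55 mm high, 8 mm thick, floor 8 mm thick, 0.4 to 0.65 kg. Origin: centre of its underside, parked 12 mm above the bench; z up. Its -x, +y corner is cut off at 45 degrees by a diagonal wall (50 mm off each side); the others are square. A foot (80 x 24 x 8 mm) juts from the bottom of its -y side under the bolt. The handle bar runs along x.
- tote_handle (a point): Centre of the tote's handle bar, 140 mm above the tote's underside: a wooden bar along the tote's x, 16 mm wide (y) and 22 mm high (z), 194 mm long between two end uprights, free all round.
- tote_corner (a point): The cut-off corner: the foot of the middle of the inner face of the diagonal wall, on the tote's inner floor (8 mm above its underside), at x = -74, y = +44 mm in the tote's frame. It turns and moves with the tote.
- glide0: One of five alike steel chair glides: disc of 26 mm diameter, 10 mm high with a bevelled top, 30 g, lying loose on the tote's floor. Origin: centre of its underside. Smooth: friction coefficient on anything about 0.16 to 0.24.
- glide1: One of five alike steel chair glides: disc of 26 mm diameter, 10 mm high with a bevelled top, 30 g, lying loose on the tote's floor. Origin: centre of its underside. Smooth: friction coefficient on anything about 0.16 to 0.24.
- glide2: One of five alike steel chair glides: disc of 26 mm diameter, 10 mm high with a bevelled top, 30 g, lying loose on the tote's floor. Origin: centre of its underside. Smooth: friction coefficient on anything about 0.16 to 0.24.
- glide3: One of five alike steel chair glides: disc of 26 mm diameter, 10 mm high with a bevelled top, 30 g, lying loose on the tote's floor. Origin: centre of its underside. Smooth: friction coefficient on anything about 0.16 to 0.24.
- glide4: One of five alike steel chair glides: disc of 26 mm diameter, 10 mm high with a bevelled top, 30 g, lying loose on the tote's floor. Origin: centre of its underside. Smooth: friction coefficient on anything about 0.16 to 0.24.
- glue: Bystander: white glue bottle, 60 mm diameter, 160 mm high, standing. Origin: centre of its underside.
- mallet: Bystander: wooden mallet lying on the bench; head 70 x 120 x 60 mm, handle 195 mm long beyond the head, to -x. Origin: underside of the head's centre.
- offcut: Bystander: light wood offcut, 140 x 60 x 32 mm. Origin: centre of its underside.

How it is judged:
By the outcome, as a careful person would: the job done as asked, in the order asked, and still so for the second after the job is handed in, while the arm keeps its last pose, push and grip.
It also fails if it takes over 56 s, if anything falls off the work surface, if the arm or the gripper's body presses on something with over 40 N, if the wrist force passes 120 N, or if a joint passes its speed limit or range.

## Robot

A 7-joint arm with a two-finger parallel gripper is mounted at the origin on the work surface. World frame = base frame: x ahead of the robot, y to its left, z up, the work surface at z = 0. Lengths are in m, angles in rad, forces in N, time in s.
With the tool pointing down it reaches from about 0.4 to 0.925 m from the base axis. Payload 5.6 kg.
Tool frame: the origin (TCP) lies on the centre line of the jaws, within the pads' length; the fingertips stand 8 mm ahead of it and the grasp point (between the pads) lies 11 mm behind it; z points along the fingers, y is the line along which they close (so a half turn about z gives the same grasp; the last joint's range is limited). The gripper opens to 85 mm and grips with 20 to 120 N. Pads are 22 mm wide; open, the fingers measure 114 mm over their backs; the gripper's body (76 mm by 85 mm) begins 54 mm behind the grasp point. The pads swing forward as they close: fully open they stand 13 mm farther back than shut.
Start: joints at [1.221, 0.468, -0.012, 1.603, 0.006, 1.071, -0.056], TCP at [0.196, -0.62, 0.239] pointing down, gripper open.
Joint ranges: [-2.53, 2.53], [-0.31, 2.02], [-1.57, 1.55], [0.28, 2.44], [-1.29, 4.43], [0.15, 1.84], [-2.92, 2.92]. Speed limits (rad/s): [2.57, 2.57, 3.14, 3.14, 3.14, 3.14, 3.14].

## Interface

Orientations are given as a unit quaternion [w, x, y, z].
In Python, from rig import telemetry, imaging, ticket gives the robot as it stands.
- The arm moves only by the tool send_rows, never from a script. Its argument "increments" is a list of rows, each a list of 3 entries, a list of its own where there are three numbers: the shift along the tool's x, y, z in cm, then the turn about the tool's z in rad, then the closure in counts, from 0 (fully open) to 255 (shut). In form: [[[x, y, z], yaw, hand], ...]. A call has 1 to 10 rows; each row shifts and turns the commanded pose from where the row before left it, along the tool's axes as they then stand; what a row does not reach is not made up. A row lasts 1/8 s, in which the tool goes at most 62.5 mm and 10.7 degrees, less where a joint would pass 70% of its speed; a pose out of reach is approached as far as the arm can. A call is refused whole if a number of a shift passes 6.25 or a number of a turn 0.188, either way. A call with a gripper value outside its range is refused whole. The fingers move at their own pace and stop on an object; the grip force is fixed at half the most. Time passes only in rows, so rows that do not move let the fingers close. It gives the time, the measured TCP pose, the force, the opening and the grip force at its end, in the units of the state.
- telemetry.get_state(): the state, without advancing time (a new reading comes with each control period).
- imaging.camera(name): name is "scene" or "top" or "wrist"; returns (picture, depth): 480x640x3 uint8, red, green, blue; 480x640 float32, m along the optical axis (not along the pixel's ray), 0 where there is no reading.
- imaging.calibration(name): a dict with "fx", "fy", "cx", "cy" (pixels), "R" (3x3) and "t" (3): a world point X has camera coordinates R X + t. Camera axes: x right, y down, z forward; pixel columns grow to the right and rows downward; lengths in m; the calibration is good to about 2 mm. A picture is of the moment at which its call begins: read the wrist's pose just before it. calibration takes no time and is no camera call; for the wrist camera it gives the pose at the moment of the call.
- ticket.hand_in(): hands the job in; it is judged then, once.
The state is a dict: "t": time; "q": joint angles; "joint_vel": joint speeds; "joint_efforts": joint torques, N m; "ee_pos": TCP position; "tool_rot": TCP orientation; "force": force on the tool from outside, world axes, zero at the start; "torque": the same for the moment, N m; "opening": opening from 0.0 (shut) to 1.0 (fully open); "finger_force": force on a finger pad.
Only numpy, scipy, OpenCV 4.12 (cv2) and the standard library are available. Lean on these libraries where they do the work, as an engineer would, in place of code of your own. Each camera call takes 0.05 s, during which the arm holds its last target. There are 200 camera calls.

## Working session

There is one attempt and no reset: what is moved stays moved. The work goes in short steps, Python scripts to look and compute and a tool call to move; the robot and the scene stay as the last step left them, time stands still between calls to the robot, and variables do not carry over. Pictures are saved under pics/ and viewed, at most 10 in all, crops included, and the job is handed in when it is done.

Besides the shell and the picture viewer there is one more tool, called after "Request:" as name(argument=value, ...) on one line, values as JSON. send_rows: Moves the arm, as the interface text tells. Its arguments: {"type":"object","properties":{"increments":{"type":"array"}},"required":["increments"]}

```bash
ls; mkdir -p pics
cat > h.py <<'E'
import numpy as np, cv2
from rig import telemetry, imaging, ticket
def st():
    s=telemetry.get_state()
    for k in s: print(k, np.round(s[k],4).tolist())
    return s
def shot(name,f,crop=None,scale=1):
    c=imaging.calibration(name); p,d=imaging.camera(name)
    np.savez(''+f+'.npz',p=p,d=d,**{k:np.array(v) for k,v in c.items()})
    save(f,crop,scale); return p,d,c
def save(f,crop=None,scale=1,out=None):
    p=np.load(''+f+'.npz')['p']
    if crop: p=p[crop[1]:crop[3],crop[0]:crop[2]]
    p=cv2.resize(p,None,fx=scale,fy=scale,interpolation=cv2.INTER_CUBIC)
    cv2.imwrite('pics/'+(out or f)+'.png',p[:,:,::-1])
def world(f,uv,z=None,r=1):
    """pixel -> world, from depth (or on the plane at height z)"""
    n=np.load(''+f+'.npz'); out=[]
    for u,v in uv:
        ray=np.array([(u-n['cx'])/n['fx'],(v-n['cy'])/n['fy'],1.]); R=n['R'];t=n['t']
        if z is None:
            w=n['d'][int(v)-r:int(v)+r+1,int(u)-r:int(u)+r+1]; D=np.median(w[w>0])
        else:
            o=-R.T@t; D=(z-o[2])/(R.T@ray)[2]
        out.append(R.T@(ray*D-t))
    return np.array(out)
def proj(f,X):
    n=np.load(''+f+'.npz'); c=(n['R']@np.atleast_2d(X).T).T+n['t']
    return np.c_[c[:,0]/c[:,2]*n['fx']+n['cx'],c[:,1]/c[:,2]*n['fy']+n['cy']]
E
python3 - <<'E'
from h import *
st(); shot('top','top0'); shot('scene','scene0')
E
```

```text
pics
t 0.0
q [1.221, 0.4684, -0.0116, 1.6036, 0.006, 1.0714, -0.0563]
joint_vel [-0.0002, 0.0004, -0.0014, 0.0001, -0.0013, -0.0005, 0.0015]
joint_efforts [0.0014, -53.2386, 0.0221, -25.1311, 0.0115, 0.0076, 0.0]
ee_pos [0.1961, -0.6191, 0.2383]
tool_rot [-0.0009, 0.9883, 0.1528, -0.0002]
force [-0.1339, -0.0551, -0.5002]
torque [0.0178, 0.0032, -0.0329]
finger_force 0.0
opening 0.9979
```

View pics/top0.png

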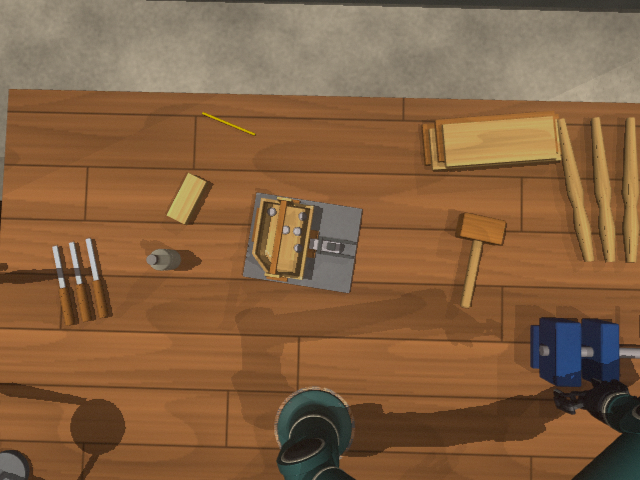

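View pics/scene0.png

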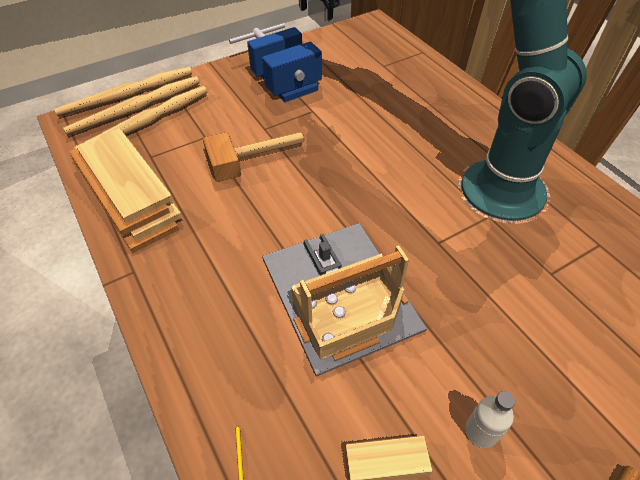

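Run:
```python
from h import *
a=np.load('top0.npz')['p'][180:305,235:375]; b=np.load('scene0.npz')['p'][215:385,250:440]
A=cv2.resize(a,(560,500),interpolation=cv2.INTER_CUBIC)
cv2.imwrite('pics/ctop.png',A[:,:,::-1])
B=cv2.resize(b,(665,595),interpolation=cv2.INTER_CUBIC); cv2.imwrite('pics/cscene.png',B[:,:,::-1])
for n in ('top','scene','wrist'): 
  c=imaging.calibration(n); print(n,c['fx'],np.round(-np.array(c['R']).T@c['t'],3),np.round(c['R'],3).tolist())
```

```text
top 471.24964925497846 [ 0.486 -0.018  1.387] [[0.026, -1.0, -0.01], [-0.998, -0.026, -0.05], [0.05, 0.011, -0.999]]
scene 498.2129715579157 [0.871 0.537 0.93 ] [[-0.857, 0.516, -0.003], [0.405, 0.67, -0.622], [-0.318, -0.534, -0.783]]
wrist 354.71998850100726 [ 0.268 -0.598  0.373] [[0.302, -0.953, -0.001], [-0.911, -0.289, 0.295], [-0.282, -0.088, -0.955]]
```

View pics/ctop.png

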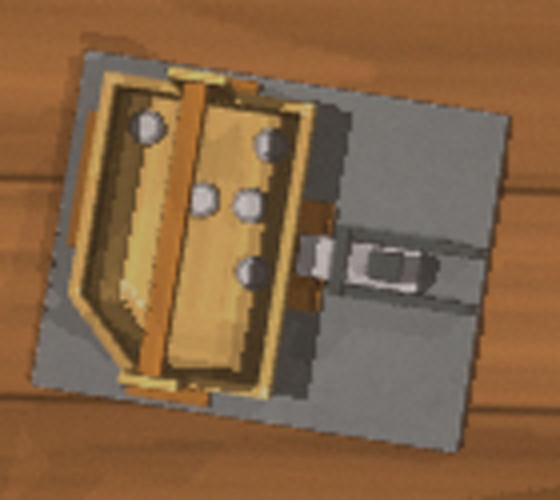

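View pics/cscene.png

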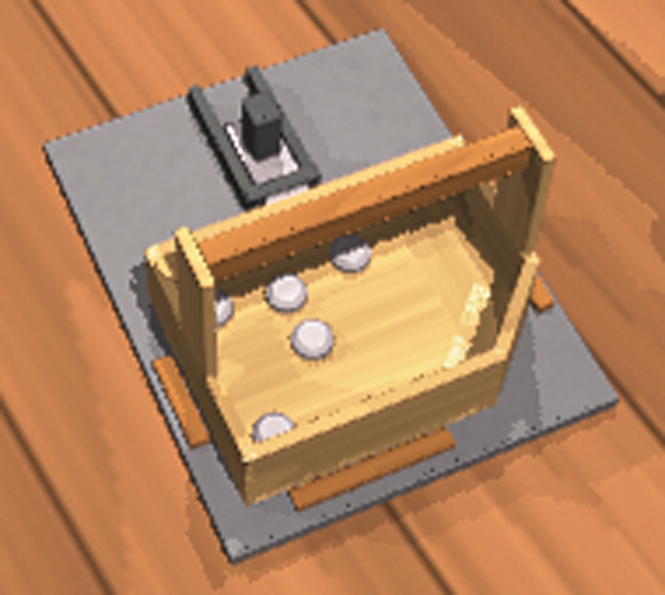

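Run:
```python
from h import *
f=lambda L:[(235+x/4-.4,180+y/4-.4) for x,y in L]
P=world('top0',f([(88,52),(508,115),(462,450),(33,385)]),z=.012)[:,:2]
L=np.array([(125,100),(125,-215),(-125,-215),(-125,100)])/1000
# rigid fit
A=L-L.mean(0);B=P-P.mean(0)
th=np.arctan2((A[:,0]*B[:,1]-A[:,1]*B[:,0]).sum(),(A*B).sum())
R=np.array([[np.cos(th),-np.sin(th)],[np.sin(th),np.cos(th)]]);o=P.mean(0)-R@L.mean(0)
print('dock',o,th,np.abs((R@L.T).T+o-P).max())
b=world('top0',f([(387,266)]),z=.072)[0]; print('bolt',b,'local',R.T@(b[:2]-o), world('top0',f([(387,266)])))
h=world('top0',f([(196,85),(152,375)]),z=.163); print('handle',h.mean(0),np.arctan2(*(h[0]-h[1])[[1,0]]), R.T@(h.mean(0)[:2]-o))
# scene check
c=lambda L:[(250+x/3.5-.4,215+y/3.5-.4) for x,y in L]
b=world('scene0',c([(263,102)]),z=.072)[0];print('bolt scene',b)
S=world('scene0',c([(45,146),(384,32),(618,405),(232,562)]),z=.012);print(S) # (+x,-y) (-x,-y) (-x,+y)(+x,+y)
print(P)
h=world('scene0',c([(192,240),(518,132)]),z=.163);print('handle scene top front edge',h)
o3=[0.487,0,0]
```

```text
dock [0.53784755 0.10623259] -0.1230956818806367 0.001988106615116045
bolt [ 0.51953222 -0.03402673  0.072     ] local [-0.000955   -0.14144687] [[ 0.51954861 -0.03403441  0.07135983]]
handle [0.53738493 0.10614928 0.163     ] -0.11997459086841913 [-0.00044889 -0.00013949]
bolt scene [ 0.51954899 -0.03902297  0.072     ]
[[ 0.63665284 -0.12204568  0.012     ]
 [ 0.39138606 -0.08864379  0.012     ]
 [ 0.43394726  0.22284217  0.012     ]
 [ 0.67802857  0.18913362  0.012     ]]
[[ 0.6725826   0.1887961 ]
 [ 0.63385656 -0.12050059]
 [ 0.38899873 -0.0924858 ]
 [ 0.42771176  0.220861  ]]
handle scene top front edge [[0.63683897 0.08180656 0.163     ]
 [0.44732137 0.11297806 0.163     ]]
```

Request:
send_rows(increments=[[[0,0,-6],0,0],[[0,0,-6],0,0],[[0,0,-6],0,0],[[0,0,-6],0,0],[[0,0,-6],0,0],[[0,0,-6],0,0]])

```text
t: 0.85
ee_pos: [0.1961, -0.6192, 0.601]
tool_rot: [-0.0, 0.988, 0.153, -0.0]
force: [1.1, -0.4, -0.0]
opening: 0.996
finger_force: 0.0
```

```bash
python3 -c "
from h import *
st()"
```

```text
t 0.85
q [1.2025, 0.3744, 0.0171, 0.9492, -0.0064, 1.8184, -0.0473]
joint_vel [-0.0391, 0.1974, 0.073, -1.301, -0.0292, 1.1074, 0.0164]
joint_efforts [0.1186, -53.3092, -0.0432, -23.9737, 0.0251, -0.9049, -0.0199]
ee_pos [0.1961, -0.6192, 0.601]
tool_rot [-0.0002, 0.9883, 0.1527, -0.0001]
force [1.0856, -0.3646, -0.0248]
torque [-0.095, 0.0395, -0.0579]
finger_force 0.0
opening 0.996
```

Request:
send_rows(increments=[[[0,0,-6],0,0],[[0,0,-6],0,0],[[0,0,-6],0,0],[[0,0,-6],0,0]])

```text
t: 1.35
ee_pos: [0.1813, -0.5719, 0.716]
tool_rot: [0.086, 0.985, 0.152, 0.013]
force: [0.5, -0.1, 0.2]
opening: 1.004
finger_force: 0.0
```

```bash
python3 -c "
from h import *
st()"
```

```text
t 1.35
q [0.9903, 0.2274, 0.3125, 0.9085, -0.0767, 1.8415, -0.0015]
joint_vel [-0.3073, -0.3259, 0.312, -0.0303, 0.0079, 0.0014, -0.0001]
joint_efforts [2.2317, -37.8326, 1.2161, -26.1183, 0.0603, -0.589, 0.0011]
ee_pos [0.1813, -0.5719, 0.716]
tool_rot [0.0857, 0.9845, 0.1523, 0.0133]
force [0.5364, -0.0904, 0.2064]
torque [0.1769, -0.0359, 0.0902]
finger_force 0.0
opening 1.0036
```

Request:
send_rows(increments=[[[0,0,0],0,0],[[0,0,0],0,0]])

```text
t: 1.6
ee_pos: [0.1817, -0.5727, 0.7139]
tool_rot: [0.084, 0.985, 0.152, 0.013]
force: [0.3, -0.8, -1.1]
opening: 1.0
finger_force: 0.0
```

Request:
send_rows(increments=[[[0,0,-6],0,0],[[0,0,-6],0,0],[[0,0,-6],0,0]])

```text
t: 1.98
ee_pos: [0.1662, -0.5225, 0.7904]
tool_rot: [0.15, 0.977, 0.151, 0.023]
force: [-0.4, 0.9, 0.5]
opening: 1.002
finger_force: 0.0
```

```bash
python3 -c "
from h import *
st()"
```

```text
t 1.975
q [0.7064, 0.1024, 0.5927, 0.9087, -0.0659, 1.8414, -0.0034]
joint_vel [-1.1758, -0.3593, 1.1349, 0.0133, 0.0529, 0.0004, -0.0087]
joint_efforts [8.3775, -25.9375, -0.4417, -24.1078, 0.161, -1.087, 0.012]
ee_pos [0.1662, -0.5225, 0.7904]
tool_rot [0.1504, 0.9767, 0.1511, 0.0228]
force [-0.3939, 0.8784, 0.5036]
torque [0.3299, 0.0397, 0.0434]
finger_force 0.0
opening 1.0017
```

Request:
send_rows(increments=[[[0,0,5],0,0],[[0,0,5],0,0],[[0,0,5],0,0],[[0,0,5],0,0],[[0,0,5],0,0],[[0,0,0],0,0]])

```text
t: 2.72
ee_pos: [0.1889, -0.5933, 0.5474]
tool_rot: [0.146, 0.977, 0.151, 0.021]
force: [0.7, -0.0, -0.3]
opening: 0.998
finger_force: 0.0
```

```bash
python3 -c "
from h import *
st()"
```

```text
t 2.725
q [0.6998, 0.104, 0.5648, 1.4506, -0.052, 1.3062, -0.0035]
joint_vel [-0.0038, -0.05, 0.0066, -0.1191, 0.007, 0.031, -0.0051]
joint_efforts [0.6688, -30.6162, 2.2099, -27.9387, 0.0556, -1.3388, 0.0463]
ee_pos [0.1889, -0.5933, 0.5474]
tool_rot [0.1463, 0.9774, 0.1514, 0.0213]
force [0.6532, -0.0256, -0.2743]
torque [0.3184, 0.0663, 0.0483]
finger_force 0.0
opening 0.9978
```

```bash
cat >> h.py <<'E'
from scipy.spatial.transform import Rotation as Ro
def fk(q,p):
    r=Ro.from_euler('z',p[4]);x=np.array([0,0,p[0]])
    for i,(a,l) in enumerate(zip('zyzyzyz',[0,p[1],0,p[2],0,p[3],0])):
        r=r*Ro.from_euler(a,q[i] if a=='y' else -q[i]); x=x+r.apply([0,0,l])
    return x,r
def tool(s=None):
    s=s or telemetry.get_state(); w,x,y,z=s['tool_rot']; return np.array(s['ee_pos']),Ro.from_quat([x,y,z,w])
def info():
    s=telemetry.get_state(); x,r=tool(s); m=r.as_matrix()
    print('t',s['t'],'q',np.round(s['q'],3),'pos',np.round(x,4),'F',np.round(s['force'],1),'open',round(s['opening'],3),s['finger_force'])
    print('toolx',np.round(m[:,0],3),'toolz',np.round(m[:,2],3),'xang',round(float(np.arctan2(m[1,0],m[0,0])),4),'rad',round(float(np.hypot(*x[:2])),4),'az',round(float(np.arctan2(x[1],x[0])),4),
      'tilt deg',round(float(np.degrees(np.arccos(min(1,-m[2,2])))),2),'tipaz',round(float(np.arctan2(m[1,2],m[0,2])),3))
    return x,m
def to(target):
    x,m=info(); print('tool cm',np.round(m.T@(np.array(target)-x)*100,2));
E
python3 - <<'E'
from h import *
from scipy.optimize import least_squares
D=[([1.221,.4684,-.0116,1.6036,.006,1.0714,-.0563],[.1961,-.6191,.2383],[-.0009,.9883,.1528,-.0002]),
([1.2025,.3744,.0171,.9492,-.0064,1.8184,-.0473],[.1961,-.6192,.601],[-.0002,.9883,.1527,-.0001]),
([.9903,.2274,.3125,.9085,-.0767,1.8415,-.0015],[.1813,-.5719,.716],[.0857,.9845,.1523,.0133]),
([.7064,.1024,.5927,.9087,-.0659,1.8414,-.0034],[.1662,-.5225,.7904],[.1504,.9767,.1511,.0228]),
([.6998,.104,.5648,1.4506,-.052,1.3062,-.0035],[.1889,-.5933,.5474],[.1463,.9774,.1514,.0213])]
def f(p): return np.concatenate([np.r_[fk(q,p)[0]-x, fk(q,p)[1].as_matrix()[:,2]*.2-Ro.from_quat(r[1:]+r[:1]).as_matrix()[:,2]*.2] for q,x,r in D])
s=least_squares(f,[.3,.5,.47,.3,0]); print(s.x,np.abs(s.fun).max())
for q,x,r in D: print(np.degrees(Ro.as_euler(fk(q,s.x)[1].inv()*Ro.from_quat(r[1:]+r[:1]),'zyx')))
E
```

```text
[ 0.35082315  0.52107378  0.47269788  0.35132107 -0.05095617] 0.0029512328211780126
[8.70770478e+01 3.60257365e-03 5.09560168e-03]
[8.70836275e+01 3.35172107e-03 5.32324926e-03]
[ 8.71311282e+01  1.48052926e-02 -5.00399615e-01]
[ 8.72137878e+01  1.72726525e-02 -8.74798755e-01]
[ 8.72076895e+01  1.68564052e-02 -8.49822711e-01]
```

```bash
python3 -c "
from h import *
to([.1385,-.4387,.10])"
```

```text
t 2.725 q [ 0.7    0.104  0.565  1.451 -0.052  1.306 -0.003] pos [ 0.1889 -0.5933  0.5474] F [ 0.7 -0.  -0.3] open 0.998 0.0
toolx [ 0.953  0.302 -0.003] toolz [ 0.086 -0.279 -0.956] xang 0.307 rad 0.6226 az -1.2625 tilt deg 17.0 tipaz -1.272
tool cm [-2.000e-02 -2.863e+01  3.803e+01]
```

Request:
send_rows(increments=[[[0,-3.2,4.2],0,0],[[0,-3.2,4.2],0,0],[[0,-3.2,4.2],0,0],[[0,-3.2,4.2],0,0],[[0,-3.2,4.2],0,0],[[0,-3.2,4.2],0,0],[[0,-3.2,4.2],0,0],[[0,-3.2,4.2],0,0],[[0,-3,4],0,0]])

```text
t: 3.85
ee_pos: [0.1417, -0.4446, 0.1088]
tool_rot: [0.153, 0.976, 0.152, 0.024]
force: [2.1, -0.3, -0.6]
opening: 0.996
finger_force: 0.0
```

```bash
python3 -c "
from h import *
to([.1385,-.4387,.10])"
```

```text
t 3.85 q [ 0.846  0.268  0.368  2.374 -0.344  0.217  0.249] pos [ 0.1417 -0.4446  0.1088] F [ 2.1 -0.3 -0.6] open 0.996 0.0
toolx [0.953 0.303 0.   ] toolz [ 0.093 -0.292 -0.952] xang 0.3081 rad 0.4667 az -1.2623 tilt deg 17.84 tipaz -1.261
tool cm [-0.13 -0.9   0.64]
```

Request:
send_rows(increments=[[[0,-2.9,-0.9],0,0],[[0,-2.9,-0.9],0,0],[[0,-2.9,-0.9],0,0],[[0,0,0],0,0]])

```text
t: 4.35
ee_pos: [0.1164, -0.3722, 0.0795]
tool_rot: [0.088, 0.983, 0.159, 0.015]
force: [-0.8, -1.3, -1.2]
opening: 1.0
finger_force: 0.0
```

```bash
python3 -c "
from h import *
info()"
```

```text
t 4.35 q [ 1.345  0.274 -0.19   2.434  0.25   0.268 -0.32 ] pos [ 0.1164 -0.3722  0.0795] F [-0.8 -1.3 -1.2] open 1.0 0.0
toolx [0.949 0.315 0.001] toolz [ 0.057 -0.169 -0.984] xang 0.3209 rad 0.39 az -1.2677 tilt deg 10.25 tipaz -1.247
```

Request:
send_rows(increments=[[[0,-2.9,-0.9],0,0],[[0,-2.9,-0.7],0,0],[[0,-2.9,-0.5],0,0],[[0,0,0],0,0]])

```text
t: 4.85
ee_pos: [0.0862, -0.2268, 0.0137]
tool_rot: [-0.135, 0.965, 0.222, -0.027]
force: [0.4, -0.7, -0.2]
opening: 1.0
finger_force: 0.0
```

```bash
python3 -c "
from h import *
info()"
```

```text
t 4.85 q [ 1.955  0.749 -0.991  2.435  0.875  0.781 -0.894] pos [ 0.0862 -0.2268  0.0137] F [ 0.4 -0.7 -0.2] open 1.0 0.0
toolx [0.9   0.436 0.007] toolz [-0.113  0.249 -0.962] xang 0.4514 rad 0.2427 az -1.2075 tilt deg 15.88 tipaz 1.996
```

```bash
python3 -c "
from h import *
to([.206,-.456,.50])"
```

```text
t 4.85 q [ 1.955  0.749 -0.991  2.435  0.875  0.781 -0.894] pos [ 0.0862 -0.2268  0.0137] F [ 0.4 -0.7 -0.2] open 1.0 0.0
toolx [0.9   0.436 0.007] toolz [-0.113  0.249 -0.962] xang 0.4514 rad 0.2427 az -1.2075 tilt deg 15.88 tipaz 1.996
tool cm [  1.14  11.56 -53.83]
```

Request:
send_rows(increments=[[[0.1,1.2,-5.4],0,0],[[0.1,1.2,-5.4],0,0],[[0.1,1.2,-5.4],0,0],[[0.1,1.2,-5.4],0,0],[[0.1,1.2,-5.4],0,0],[[0.1,1.2,-5.4],0,0],[[0.1,1.2,-5.4],0,0],[[0.1,1.2,-5.4],0,0],[[0.1,1.2,-5.4],0,0],[[0.1,1,-5],0,0]])

```text
t: 6.1
ee_pos: [0.2111, -0.4492, 0.4961]
tool_rot: [-0.125, 0.965, 0.226, -0.034]
force: [2.1, -1.7, -3.4]
opening: 1.003
finger_force: 0.0
```

```bash
python3 -c "
from h import *
info()"
```

```text
t 6.1 q [ 1.842  0.38  -1.08   1.379  0.259  1.827 -0.326] pos [ 0.2111 -0.4492  0.4961] F [ 2.1 -1.7 -3.4] open 1.003 0.0
toolx [ 0.896  0.444 -0.009] toolz [-0.122  0.227 -0.966] xang 0.4606 rad 0.4964 az -1.1314 tilt deg 14.92 tipaz 2.064
```

Request:
send_rows(increments=[[[0,0,-6],0,0],[[0,0,-6],0,0],[[0,0,-6],0,0],[[0,0,0],0,0]])

```text
t: 6.6
ee_pos: [0.221, -0.4643, 0.4711]
tool_rot: [-0.164, 0.958, 0.225, -0.069]
force: [-0.2, 0.1, 0.0]
opening: 1.003
finger_force: 0.0
```

```bash
python3 -c "
from h import *
info()"
```

```text
t 6.6 q [ 1.227  0.306 -0.251  1.369  0.088  1.833 -0.129] pos [ 0.221  -0.4643  0.4711] F [-0.2  0.1  0. ] open 1.003 0.0
toolx [ 0.89   0.453 -0.058] toolz [-0.205  0.284 -0.937] xang 0.4708 rad 0.5142 az -1.1265 tilt deg 20.5 tipaz 2.197
```

Request:
send_rows(increments=[[[0,0,-6],0,0],[[0,0,-6],0,0],[[0,0,-6],0,0],[[0,0,0],0,0]])

```text
t: 7.1
ee_pos: [0.2313, -0.4856, 0.5023]
tool_rot: [-0.135, 0.962, 0.227, -0.063]
force: [0.7, 0.3, -0.6]
opening: 0.999
finger_force: 0.0
```

```bash
python3 -c "
from h import *
info()"
```

```text
t 7.1 q [ 0.673  0.306  0.509  1.321 -0.067  1.84   0.066] pos [ 0.2313 -0.4856  0.5023] F [ 0.7  0.3 -0.6] open 0.999 0.0
toolx [ 0.889  0.454 -0.061] toolz [-0.183  0.23  -0.956] xang 0.4719 rad 0.5379 az -1.1263 tilt deg 17.12 tipaz 2.243
```

```bash
python3 -c "
from h import *
to([.36,-.45,.45]); to([.36,-.45,.75])"
```

```text
t 7.1 q [ 0.673  0.306  0.509  1.321 -0.067  1.84   0.066] pos [ 0.2313 -0.4856  0.5023] F [ 0.7  0.3 -0.6] open 0.999 0.0
toolx [ 0.889  0.454 -0.061] toolz [-0.183  0.23  -0.956] xang 0.4719 rad 0.5379 az -1.1263 tilt deg 17.12 tipaz 2.243
tool cm [13.38  3.84  3.46]
t 7.1 q [ 0.673  0.306  0.509  1.321 -0.067  1.84   0.066] pos [ 0.2313 -0.4856  0.5023] F [ 0.7  0.3 -0.6] open 0.999 0.0
toolx [ 0.889  0.454 -0.061] toolz [-0.183  0.23  -0.956] xang 0.4719 rad 0.5379 az -1.1263 tilt deg 17.12 tipaz 2.243
tool cm [ 11.54  -4.8  -25.21]
```

Request:
send_rows(increments=[[[4.5,1.3,1.2],0,0],[[4.5,1.3,1.2],0,0],[[4.4,1.3,1.1],0,0],[[0,0,0],0,0],[[-0.3,-1.4,-4.8],0,0],[[-0.3,-1.4,-4.8],0,0],[[-0.3,-1.4,-4.8],0,0]])

```text
t: 7.98
ee_pos: [0.3446, -0.4348, 0.5324]
tool_rot: [-0.099, 0.968, 0.226, -0.045]
force: [0.1, 0.1, 0.4]
opening: 0.996
finger_force: 0.0
```

```bash
python3 -c "
from h import *
info()"
```

```text
t 7.975 q [ 0.688  0.284  0.221  1.241 -0.065  1.84  -0.214] pos [ 0.3446 -0.4348  0.5324] F [0.1 0.1 0.4] open 0.996 0.0
toolx [ 0.894  0.447 -0.043] toolz [-0.132  0.171 -0.976] xang 0.4634 rad 0.5547 az -0.9006 tilt deg 12.49 tipaz 2.229
```

Request:
send_rows(increments=[[[-0.2,-1.1,-4.9],0,0],[[-0.2,-1.1,-4.9],0,0],[[-0.2,-0.9,-4.9],0,0],[[-0.2,-0.7,-4.9],0,0],[[0,0,0],0,0]])

```text
t: 8.6
ee_pos: [0.327, -0.411, 0.6149]
tool_rot: [-0.028, 0.973, 0.228, -0.012]
force: [0.6, 0.0, 0.3]
opening: 1.001
finger_force: 0.0
```

```bash
python3 -c "
from h import *
info()"
```

```text
t 8.6 q [ 0.506  0.147  0.405  1.225 -0.061  1.841 -0.216] pos [ 0.327  -0.411   0.6149] F [0.6 0.  0.3] open 1.001 0.0
toolx [ 0.896  0.444 -0.011] toolz [-0.036  0.049 -0.998] xang 0.4598 rad 0.5252 az -0.8986 tilt deg 3.48 tipaz 2.211
```

Request:
send_rows(increments=[[[0,-0.2,-3.6],0,0],[[0,-0.1,-3.6],0,0],[[0,0,0],0,0]])

```text
t: 8.98
ee_pos: [0.3256, -0.4074, 0.6407]
tool_rot: [-0.004, 0.974, 0.228, -0.001]
force: [0.7, -0.0, -0.6]
opening: 1.0
finger_force: 0.0
```

```bash
python3 -c "
from h import *
info()"
```

```text
t 8.975 q [ 0.418  0.118  0.493  1.204 -0.059  1.841 -0.219] pos [ 0.3256 -0.4074  0.6407] F [ 0.7 -0.  -0.6] open 1.0 0.0
toolx [ 0.896  0.443 -0.001] toolz [-0.004  0.007 -1.   ] xang 0.4595 rad 0.5215 az -0.8965 tilt deg 0.45 tipaz 2.121
```

Request:
send_rows(increments=[[[0,0,6],0.146,60],[[0,0,6],0.146,60],[[0,0,6],0.146,60],[[0,0,6],0.145,90],[[1.6,-4.4,2.9],0,90],[[1.6,-4.4,2.9],0,90],[[1.6,-4.4,2.9],0,90],[[1.6,-4.4,2.9],0,90],[[1.6,-4.4,2.9],0,90],[[1.6,-4.4,2.9],0,90]])

```text
t: 10.22
ee_pos: [0.4511, -0.1526, 0.2254]
tool_rot: [-0.004, 0.998, -0.062, -0.004]
force: [1.3, -0.5, 0.0]
opening: 0.646
finger_force: 0.0
```

```bash
python3 -c "
from h import *
to([.520,-.036,.14])"
```

```text
t 10.225 q [ 0.043  0.192  0.245  2.037 -0.065  0.928 -1.372] pos [ 0.4511 -0.1526  0.2254] F [ 1.3 -0.5  0. ] open 0.646 0.0
toolx [ 0.992 -0.124 -0.008] toolz [-0.007  0.008 -1.   ] xang -0.1238 rad 0.4762 az -0.3262 tilt deg 0.61 tipaz 2.275
tool cm [  5.46 -12.36   8.59]
```

Request:
send_rows(increments=[[[1.8,-4.1,2.4],0,90],[[1.8,-4.1,2.4],0,90],[[1.8,-4.1,2.4],0,90],[[0,0,3.3],0,90],[[0,0,3.3],0,90],[[0,0,3.2],0,90],[[0,0,0],0,90],[[0,0,0],0,255],[[0,0,0],0,255],[[0,0,0],0,255]])

```text
t: 11.48
ee_pos: [0.5201, -0.0376, 0.0593]
tool_rot: [-0.004, 0.998, -0.062, -0.002]
force: [-1.7, 1.4, 5.6]
opening: 0.265
finger_force: 59.3
```

```bash
python3 -c "
from h import *
info()"
```

```text
t 11.475 q [-0.099  0.522  0.137  2.039 -0.136  0.592 -1.561] pos [ 0.5201 -0.0376  0.0593] F [-1.7  1.4  5.6] open 0.265 59.33958292007446
toolx [ 0.992 -0.124 -0.004] toolz [-0.003  0.008 -1.   ] xang -0.1241 rad 0.5214 az -0.0721 tilt deg 0.48 tipaz 1.959
```

Request:
send_rows(increments=[[[0,1.2,0],0,255],[[0,1.2,0],0,255],[[0,1.2,0],0,255],[[0,1.0,0],0,255],[[0,0,0],0,255]])

```text
t: 12.1
ee_pos: [0.5149, -0.0777, 0.0593]
tool_rot: [-0.007, 0.998, -0.06, -0.002]
force: [-1.6, 14.8, 9.8]
opening: 0.263
finger_force: 60.6
```

```bash
python3 -c "
from h import *
x,m=info(); print((x-np.array([.5201,-.0376,.0593]))@m*100)"
```

```text
t 12.1 q [-0.013  0.522  0.131  2.039 -0.141  0.594 -1.473] pos [ 0.5149 -0.0777  0.0593] F [-1.6 14.8  9.8] open 0.263 60.61589956283569
toolx [ 0.993 -0.12  -0.005] toolz [-0.003  0.014 -1.   ] xang -0.1208 rad 0.5207 az -0.1498 tilt deg 0.82 tipaz 1.816
[-0.03523886  4.04318181 -0.04939434]
```

Request:
send_rows(increments=[[[0,0.5,0],0,255],[[0,0.3,0],0,255],[[0,0,0],0,255]])

```text
t: 12.48
ee_pos: [0.5148, -0.0781, 0.0593]
tool_rot: [-0.01, 0.998, -0.058, -0.002]
force: [0.7, 32.2, 10.0]
opening: 0.267
finger_force: 60.8
```

```bash
python3 -c "
from h import *
x,m=info(); print((x-np.array([.5201,-.0376,.0593]))@m*100)"
```

```text
t 12.475 q [-2.000e-03  5.220e-01  1.240e-01  2.038e+00 -1.470e-01  5.950e-01
 -1.458e+00] pos [ 0.5148 -0.0781  0.0593] F [ 0.7 32.2 10. ] open 0.267 60.758296251297
toolx [ 0.993 -0.115 -0.006] toolz [-0.003  0.021 -1.   ] xang -0.1157 rad 0.5207 az -0.1505 tilt deg 1.23 tipaz 1.727
[-0.05468857  4.08152787 -0.0812834 ]
```

Request:
send_rows(increments=[[[0,-0.3,0],0,90],[[0,0,0],0,90],[[0,0,0],0,60],[[0,0,-3],0,60],[[0,0,-4],0,60],[[0,0,-5],0,60],[[0,0,-5],0,60]])

```text
t: 13.35
ee_pos: [0.5135, -0.0909, 0.2291]
tool_rot: [-0.003, 0.998, -0.063, -0.003]
force: [0.7, 0.2, -0.9]
opening: 0.764
finger_force: 0.0
```

Run:
```python
from h import *
info(); shot('wrist','w1'); save('top0')
shot('top','top1',crop=(235,180,375,305),scale=4)
```

```text
t 13.35 q [-0.045  0.264  0.188  1.932 -0.067  0.957 -1.521] pos [ 0.5135 -0.0909  0.2291] F [ 0.7  0.2 -0.9] open 0.764 0.0
toolx [ 0.992 -0.126 -0.006] toolz [-0.005  0.007 -1.   ] xang -0.1261 rad 0.5215 az -0.1751 tilt deg 0.49 tipaz 2.242
```

View pics/w1.png

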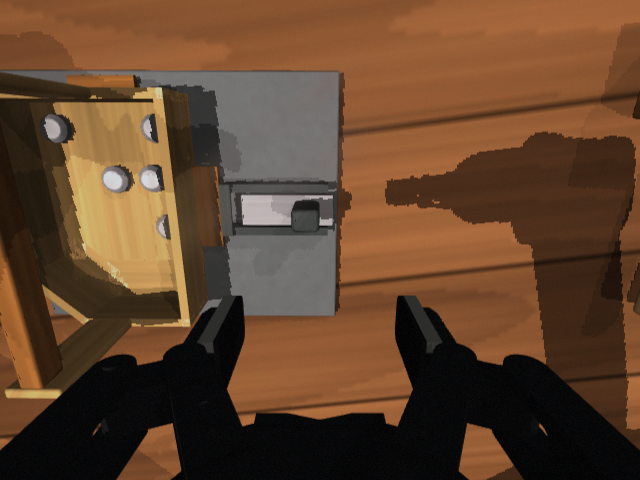

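Run:
```python
from h import *
P=world('w1',[(307,215),(307,208),(342,315),(340,72)],z=.072);print(P)
c=world('w1',[(338,315),(341,72)],z=.012);print(c)
th=-.123;R=np.array([[np.cos(th),-np.sin(th)],[np.sin(th),np.cos(th)]])
print(R.T@(P[0,:2]-[.5385,.1062]), [R.T@(k[:2]-[.5385,.1062]) for k in c])
```

```text
[[ 0.52075603 -0.08131363  0.072     ]
 [ 0.52671579 -0.08213204  0.072     ]
 [ 0.42297817 -0.10048514  0.072     ]
 [ 0.62655167 -0.12079522  0.072     ]]
[[ 0.38941077 -0.09569799  0.012     ]
 [ 0.63425171 -0.12550202  0.012     ]]
[ 0.00539615 -0.18827398] [array([-0.12319199, -0.21866442]), array([ 0.12345585, -0.21820373])]
```

Request:
send_rows(increments=[[[0.5,-4,0],0,60],[[0.5,-4,0],0,60],[[0.5,-4,0],0,60],[[0.5,-4,0],0,60],[[0.4,-3.9,0],0,60],[[0,0,0],0,60]])

```text
t: 14.2
ee_pos: [0.5623, 0.1078, 0.2278]
tool_rot: [-0.004, 0.998, -0.06, -0.003]
force: [-0.6, -0.9, 0.5]
opening: 0.766
finger_force: 0.0
```

Run:
```python
from h import *
to([.5625,.103,.141]); shot('wrist','w2')
```

```text
t 14.2 q [-0.318  0.35   0.094  1.811 -0.049  0.987 -1.893] pos [0.5623 0.1078 0.2278] F [-0.6 -0.9  0.5] open 0.766 0.0
toolx [ 0.993 -0.119 -0.007] toolz [-0.006  0.008 -1.   ] xang -0.1196 rad 0.5725 az 0.1893 tilt deg 0.58 tipaz 2.226
tool cm [0.14 0.53 8.67]
```

View pics/w2.png

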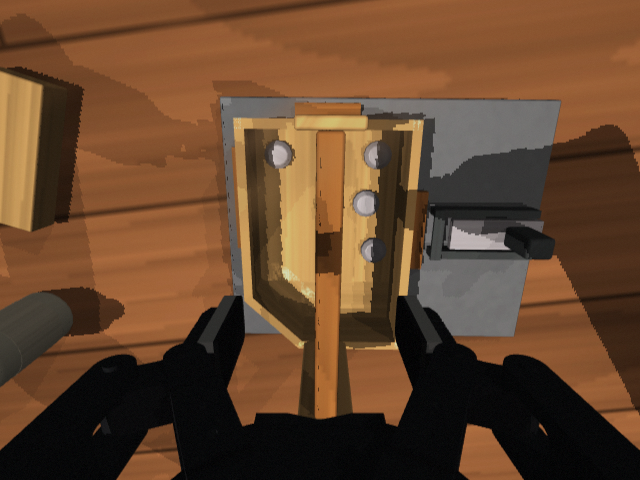

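Request:
send_rows(increments=[[[0.1,0.5,2.5],0,60],[[0,0,3],0,60],[[0,0,3.2],0,60],[[0,0,0],0,60],[[0,0,0],0,255],[[0,0,0],0,255],[[0,0,0],0,255],[[0,0,0],0,255]])

```text
t: 15.25
ee_pos: [0.5633, 0.1012, 0.1431]
tool_rot: [-0.004, 0.998, -0.062, -0.002]
force: [-0.0, 1.1, 6.1]
opening: 0.175
finger_force: 60.9
```

Run:
```python
from h import *
to([.5625,.103,.141])
```

```text
t 15.25 q [-0.301  0.454  0.088  1.88  -0.065  0.811 -1.871] pos [0.5633 0.1012 0.1431] F [-0.   1.1  6.1] open 0.175 60.93235194683075
toolx [ 0.992 -0.123 -0.004] toolz [-0.003  0.008 -1.   ] xang -0.1232 rad 0.5723 az 0.1777 tilt deg 0.49 tipaz 1.872
tool cm [-0.1  -0.17  0.21]
```

Request:
send_rows(increments=[[[0,0,-1],0,255],[[0,0,-1.5],0,255],[[0,0,-2.5],0,255],[[0,0,-3.5],0,255],[[0,0,-3.5],0,255],[[0,0,-3.5],0,255],[[0,0,-3.5],0,255],[[0,0,0],0,255]])

```text
t: 16.25
ee_pos: [0.5645, 0.0989, 0.3347]
tool_rot: [-0.004, 0.998, -0.062, 0.0]
force: [-0.2, -0.3, -6.4]
opening: 0.178
finger_force: 59.0
```

Run:
```python
from h import *
info(); shot('scene','s2',crop=(200,100,500,400),scale=2)
```

```text
t 16.25 q [-0.316  0.251  0.108  1.691 -0.037  1.199 -1.893] pos [0.5645 0.0989 0.3347] F [-0.2 -0.3 -6.4] open 0.178 58.98630917072296
toolx [ 0.992 -0.124 -0.   ] toolz [ 0.001  0.009 -1.   ] xang -0.1245 rad 0.5731 az 0.1734 tilt deg 0.49 tipaz 1.478
```

View pics/s2.png

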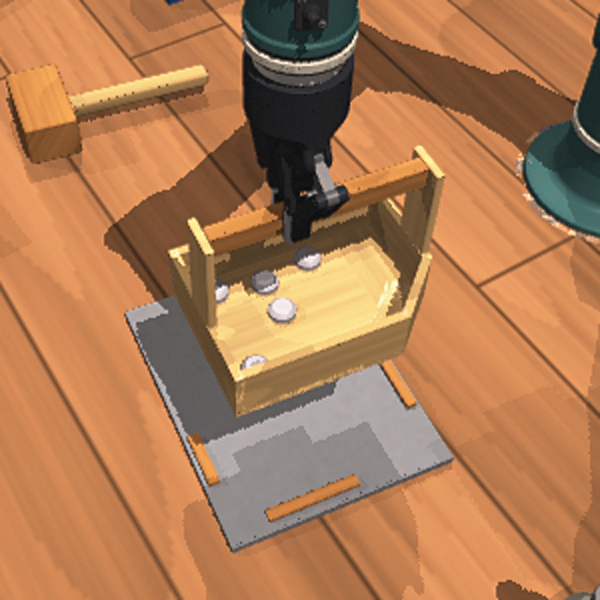

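Request:
send_rows(increments=[[[-0.5,1.8,-0.6],0,255],[[-0.9,3.7,-1.3],0,255],[[-1.3,5,-1.8],0,255],[[-1.3,5,-1.8],0,255],[[-1.3,5,-1.8],0,255],[[-1.3,5,-1.8],0,255],[[-1.3,5,-1.8],0,255],[[-1.3,5,-1.8],0,255],[[-1.3,5,-1.8],0,255],[[-1.3,5,-1.8],0,255]])

```text
t: 17.55
ee_pos: [0.3881, -0.3408, 0.4916]
tool_rot: [-0.004, 0.998, -0.063, -0.004]
force: [1.1, -0.8, -5.3]
opening: 0.175
finger_force: 59.0
```

Request:
send_rows(increments=[[[-1.3,5,-1.8],0,255],[[-0.9,3.5,-1.3],0,255],[[-0.5,2,-0.6],0,255],[[0,0,0],0,255]])

```text
t: 18.05
ee_pos: [0.3481, -0.4421, 0.5277]
tool_rot: [-0.004, 0.998, -0.065, -0.004]
force: [0.2, -0.2, -5.5]
opening: 0.181
finger_force: 59.1
```

Run:
```python
from h import *
info()
```

```text
t 18.05 q [ 0.35   0.18   0.605  1.392 -0.1    1.612 -0.755] pos [ 0.3481 -0.4421  0.5277] F [ 0.2 -0.2 -5.5] open 0.181 59.087255001068115
toolx [ 0.992 -0.129 -0.009] toolz [-0.008  0.008 -1.   ] xang -0.1296 rad 0.5627 az -0.9037 tilt deg 0.67 tipaz 2.346
```

Request:
send_rows(increments=[[[0,0,-3],0,255],[[0,0,-5],0,255],[[0,0,-5],0,255],[[0,0,-5],0,255],[[0,0,-5],0,255],[[0,0,-5],0,255],[[0,0,0],0,255]])

```text
t: 18.92
ee_pos: [0.3354, -0.4227, 0.7068]
tool_rot: [0.049, 0.996, -0.063, 0.045]
force: [0.3, 0.3, -5.7]
opening: 0.177
finger_force: 60.0
```

Run:
```python
from h import *
x,m=info(); print('up',m.T@[0,0,1],'out',m.T@np.r_[x[:2]/np.hypot(*x[:2]),0])
```

```text
t 18.925 q [ 0.397  0.112  0.527  1.069 -0.062  1.842 -0.8  ] pos [ 0.3354 -0.4227  0.7068] F [ 0.3  0.3 -5.7] open 0.177 59.960827231407166
toolx [ 0.988 -0.12   0.096] toolz [ 0.083 -0.102 -0.991] xang -0.1213 rad 0.5396 az -0.9001 tilt deg 7.59 tipaz -0.888
up [ 0.09552455  0.09119142 -0.99124124] out [0.70848076 0.69326533 0.13205378]
```

Request:
send_rows(increments=[[[0.5,0.5,-5],0,255],[[0.6,0.6,-5],0,255],[[0.7,0.7,-5],0,255],[[0.8,0.8,-5],0,255],[[0.9,0.9,-5],0,255],[[0,0,0],0,255]])

```text
t: 19.68
ee_pos: [0.3266, -0.4111, 0.8079]
tool_rot: [0.123, 0.984, -0.061, 0.113]
force: [-0.1, 0.2, -5.8]
opening: 0.173
finger_force: 60.0
```

Run:
```python
from h import *
x,m=info(); print('up',m.T@[0,0,1],'out',m.T@np.r_[x[:2]/np.hypot(*x[:2]),0])
```

```text
t 19.675 q [ 0.002  0.043  0.912  0.936 -0.041  1.843 -0.805] pos [ 0.3266 -0.4111  0.8079] F [-0.1  0.2 -5.8] open 0.173 59.98768150806427
toolx [ 0.967 -0.092  0.237] toolz [ 0.207 -0.256 -0.944] xang -0.0949 rad 0.525 az -0.8995 tilt deg 19.25 tipaz -0.89
up [ 0.23743403  0.22866732 -0.9441061 ] out [0.6735399  0.66158123 0.32962747]
```

Request:
send_rows(increments=[[[1.6,1.6,-4.5],0,255],[[1.7,1.7,-4.5],0,255],[[1.8,1.8,-4.4],0,255],[[0,0,0],0,255]])

```text
t: 20.18
ee_pos: [0.3327, -0.4211, 0.8664]
tool_rot: [0.168, 0.972, -0.061, 0.153]
force: [0.1, -0.5, -6.1]
opening: 0.176
finger_force: 60.0
```

Run:
```python
from h import *
x,m=info(); print('up',m.T@[0,0,1],'out',m.T@np.r_[x[:2]/np.hypot(*x[:2]),0])
shot('scene','s3')
c=proj('s3',x-np.array([0,0,.12]));print(c)
```

```text
t 20.175 q [ 0.234  0.078  0.711  0.781 -0.069  1.842 -0.798] pos [ 0.3327 -0.4211  0.8664] F [ 0.1 -0.5 -6.1] open 0.176 60.01226842403412
toolx [ 0.946 -0.067  0.317] toolz [ 0.276 -0.345 -0.897] xang -0.0711 rad 0.5367 az -0.9021 tilt deg 26.23 tipaz -0.896
up [ 0.31712762  0.30794626 -0.89699452] out [0.63933544 0.62917118 0.44203374]
[[ 302.23562045 -207.656695  ]]
```

Request:
send_rows(increments=[[[2.2,2.2,-4.1],0,255],[[2.2,2.2,-4.1],0,255],[[0,0,0],0,255],[[0,0,0],0,255]])

```text
t: 20.72
ee_pos: [0.3392, -0.4294, 0.904]
tool_rot: [0.197, 0.962, -0.06, 0.179]
force: [0.5, -0.6, -6.1]
opening: 0.176
finger_force: 60.1
```

Run:
```python
from h import *
x,m=info(); print('up',m.T@[0,0,1],'out',m.T@np.r_[x[:2]/np.hypot(*x[:2]),0])
shot('wrist','w3')
```

```text
t 20.725 q [ 0.406  0.113  0.558  0.663 -0.089  1.842 -0.797] pos [ 0.3392 -0.4294  0.904 ] F [ 0.5 -0.6 -6.1] open 0.176 60.116384625434875
toolx [ 0.929 -0.045  0.368] toolz [ 0.321 -0.401 -0.858] xang -0.0483 rad 0.5472 az -0.9022 tilt deg 30.88 tipaz -0.895
up [ 0.36812559  0.35757848 -0.85826638] out [0.61091115 0.60284394 0.5131927 ]
```

View pics/w3.png

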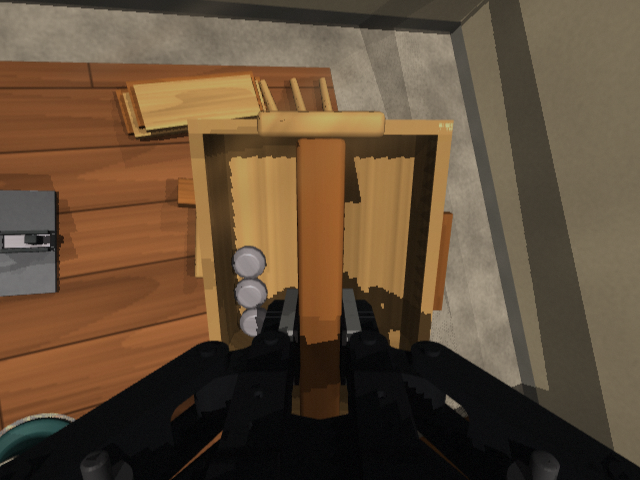

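```bash
cat >> h.py <<'E'
def floor(f,uv,h,x,m):
    n=np.load(''+f+'.npz'); R,t=n['R'],n['t']; o=m.T@(-R.T@t-x); out=[]
    for u,v in uv:
        d=m.T@R.T@np.array([(u-n['cx'])/n['fx'],(v-n['cy'])/n['fy'],1.]); k=(h-o[2])/d[2]; p=o+k*d
        out.append([p[0]+.025,-p[1]])
    return np.round(np.array(out)*1000,1)
E
python3 - <<'E'
from h import *
x,m=info()
print('glides',floor('w3',[(249,262),(251,294),(253,323)],.115,x,m).tolist())
print('rim: +x corners outer',floor('w3',[(190,122),(452,122)],.076,x,m).tolist(), 'floor edge',floor('w3',[(230,158),(412,158)],.123,x,m).tolist())
n=np.load('w3.npz'); print(n['d'][262,249],n['d'][294,251],n['d'][200,260])
print(world('w3',[(249,262),(260,200),(270,170)]) )
w=world('w3',[(249,262),(253,292),(260,200),(270,170),(380,200)]); print(np.round((w-x)@m*1000,1))
E
```

```text
t 20.775 q [ 0.406  0.113  0.558  0.662 -0.089  1.842 -0.797] pos [ 0.3393 -0.4293  0.9042] F [-0.3 -0.2 -5.9] open 0.179 60.09840488433838
toolx [ 0.929 -0.044  0.368] toolz [ 0.321 -0.401 -0.858] xang -0.0479 rad 0.5472 az -0.9019 tilt deg 30.9 tipaz -0.895
glides [[5.6, 51.8], [-20.8, 51.8], [-46.0, 51.7]]
rim: +x corners outer [[104.5, 71.7], [104.4, -75.7]] floor edge [[81.2, 62.3], [81.2, -66.7]]
0.26312783 0.2715978 0.2603364
[[ 0.36785341 -0.42686248  0.78126309]
 [ 0.41097961 -0.44080161  0.793082  ]
 [ 0.42961779 -0.44932298  0.80398794]]
[[-18.9 -51.5 113.7]
 [-43.6 -49.9 114. ]
 [ 26.1 -42.5 123. ]
 [ 47.8 -34.3 123. ]
 [ 26.   45.6 123.2]]
```

Request:
send_rows(increments=[[[0,0,0],0.12,255],[[0,0,0],0.15,255],[[0,0,0],0.15,255],[[0,0,0],0.08,255],[[0,0,0],0,255],[[0,0,0],0,255]])

```text
t: 21.52
ee_pos: [0.3392, -0.4291, 0.9055]
tool_rot: [0.148, 0.917, -0.295, 0.224]
force: [0.1, -0.4, -7.0]
opening: 0.179
finger_force: 60.1
```

```bash
cat >> h.py <<'E'
def glides(f,x,m,lo=.108,hi=.1165):
    n=np.load(''+f+'.npz'); d=n['d']; v,u=np.nonzero(d>0); D=d[v,u]
    P=(np.c_[(u-n['cx'])/n['fx']*D,(v-n['cy'])/n['fy']*D,D]-n['t'])@n['R']; p=(P-x)@m; X=p[:,0]+.025; Y=-p[:,1]
    k=(abs(X)<.099)&(abs(Y)<.069)&(p[:,2]>lo)&(p[:,2]<hi)
    im=np.zeros((480,640),np.uint8); im[v[k],u[k]]=1
    c,l,s,_=cv2.connectedComponentsWithStats(im)
    for i in range(1,c):
        if s[i,4]>25:
            q=l[v,u]==i; print(f,'px',s[i].tolist(),'tote x %.0f..%.0f y %.0f..%.0f mean %.0f %.0f'%tuple(1000*np.array([X[q].min(),X[q].max(),Y[q].min(),Y[q].max(),X[q].mean(),Y[q].mean()])))
E
python3 - <<'E'
from h import *
x,m=info(); print('low in tote', np.degrees(np.arctan2(m.T[1]@[0,0,1],-(m.T[0]@[0,0,1]))))
shot('wrist','w4'); shot('top','t4')
glides('w3',x,m) if 0 else None
glides('w4',x,m); glides('t4',x,m)
E
```

```text
t 21.525 q [ 0.382  0.113  0.591  0.662 -0.096  1.842 -1.292] pos [ 0.3392 -0.4291  0.9055] F [ 0.1 -0.4 -7. ] open 0.179 60.1071435213089
toolx [ 0.726 -0.475  0.497] toolz [ 0.323 -0.403 -0.856] xang -0.5796 rad 0.547 az -0.9018 tilt deg 31.08 tipaz -0.894
low in tote 164.42240105399486
w4 px [218, 135, 49, 211, 1818] tote x -63..98 y 41..66 mean -12 57
w4 px [402, 135, 21, 216, 687] tote x -68..98 y -69..-68 mean 22 -68
w4 px [233, 251, 33, 30, 721] tote x -9..15 y 40..65 mean 3 52
t4 px [627, 353, 13, 10, 61] tote x -35..-16 y 42..50 mean -25 47
t4 px [610, 363, 30, 68, 758] tote x -98..-38 y -26..51 mean -70 24
```

Run:
```python
from h import *
a=np.load('w4.npz')['p'][130:380,160:480]; b=np.load('t4.npz')['p'][330:450,560:640]
A=cv2.resize(a,(400,312)); B=cv2.resize(b,(400,600),interpolation=cv2.INTER_CUBIC)
C=np.zeros((600,800,3),np.uint8); C[:312,:400]=A; C[:,400:]=B; cv2.imwrite('pics/c4.png',C[:,:,::-1])
```

```text
(no output)
```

View pics/c4.png

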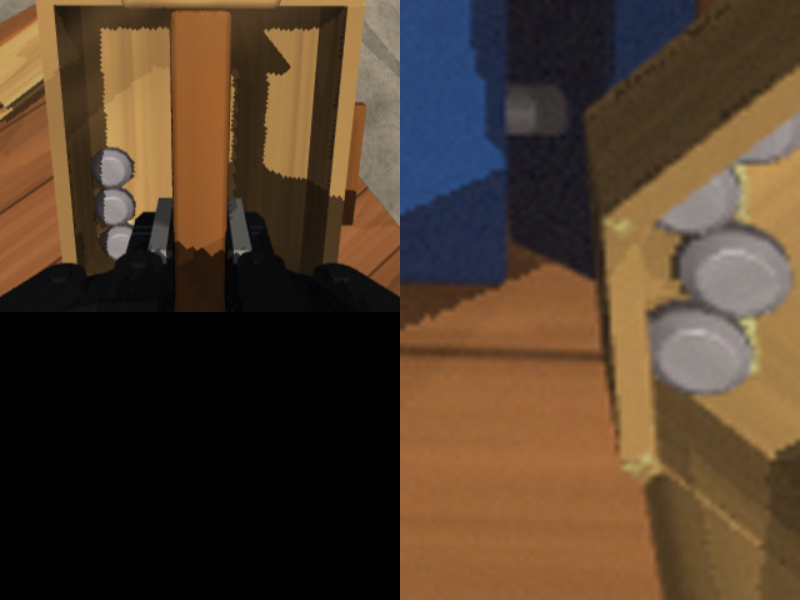

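Request:
send_rows(increments=[[[0,0,0],0.12,255],[[0,0,0],0.14,255],[[0,0,0],0.14,255],[[0,0,0],0.1,255],[[0,0,0],0,255],[[0,0,0],0,255]])

```text
t: 22.38
ee_pos: [0.3389, -0.4292, 0.906]
tool_rot: [0.088, 0.816, -0.513, 0.254]
force: [0.8, -0.1, -6.1]
opening: 0.174
finger_force: 60.1
```

```bash
cat >> h.py <<'E'
def look(k):
    x,m=info(); print('low in tote', np.degrees(np.arctan2(m.T[1]@[0,0,1],-(m.T[0]@[0,0,1]))))
    for n in ('wrist','top'):
        f=n[0]+str(k); shot(n,f); g=np.load(f+'.npz'); d=g['d']; hsv=cv2.cvtColor(g['p'],cv2.COLOR_RGB2HSV)
        v,u=np.nonzero((d>0)); D=d[v,u]; P=(np.c_[(u-g['cx'])/g['fx']*D,(v-g['cy'])/g['fy']*D,D]-g['t'])@g['R']; p=(P-x)@m; X=(p[:,0]+.025)*1000; Y=-p[:,1]*1000
        fl=(abs(X)<96)&(abs(Y)<66)&(p[:,2]>.106)&(p[:,2]<.118)
        grey=hsv[v,u,1]<60
        b=np.zeros((150,210),np.uint8); q=fl&grey; b[np.clip(75-Y[q],0,149).astype(int),np.clip(X[q]+105,0,209).astype(int)]=255
        # tote plan, 1 mm per px, +x right, +y up; floor seen dim
        F=(abs(X)<100)&(abs(Y)<72)&(p[:,2]>=.118)&(p[:,2]<.13); im=np.zeros((150,210,3),np.uint8); im[np.clip(75-Y[F],0,149).astype(int),np.clip(X[F]+105,0,209).astype(int)]=(0,70,120)
        im[b>0]=255; cv2.imwrite(f'pics/plan_{f}.png',cv2.resize(im,None,fx=2.5,fy=2.5,interpolation=cv2.INTER_NEAREST))
        bb=cv2.morphologyEx(b,cv2.MORPH_CLOSE,np.ones((5,5))); 
        # match discs of 22 mm in plan
        K=np.zeros((27,27),np.float32); cv2.circle(K,(13,13),11,1,-1); r=cv2.filter2D((bb>0).astype(np.float32),-1,K/K.sum(),borderType=cv2.BORDER_CONSTANT)
        for i in range(6):
            _,mv,_,(cx,cy)=cv2.minMaxLoc(r)
            if mv<.35: break
            print(n,'disc x %d y %d score %.2f dist %.0f'%(cx-105,75-cy,mv,np.hypot(cx-105+74,75-cy-44))); cv2.circle(r,(cx,cy),17,0,-1)
E
python3 - <<'E'
from h import *
look(5)
E
```

```text
t 22.375 q [ 0.359  0.113  0.624  0.662 -0.104  1.842 -1.788] pos [ 0.3389 -0.4292  0.906 ] F [ 0.8 -0.1 -6.1] open 0.174 60.10550916194916
toolx [ 0.346 -0.792  0.504] toolz [ 0.324 -0.403 -0.856] xang -1.159 rad 0.5469 az -0.9024 tilt deg 31.14 tipaz -0.895
low in tote -166.96829127623536
wrist disc x 0 y 53 score 1.00 dist 75
wrist disc x -25 y 52 score 1.00 dist 50
wrist disc x -42 y 51 score 0.68 dist 33
top disc x -60 y 24 score 1.00 dist 24
top disc x -82 y 12 score 0.77 dist 33
top disc x -51 y 39 score 0.65 dist 24
```

Request:
send_rows(increments=[[[0,0,0],-0.15,255],[[0,0,0],-0.15,255],[[0,0,0],-0.15,255],[[0,0,0],-0.15,255],[[0,0,0],-0.15,255],[[-1.8,-1,3.4],0,255],[[-1.8,-1,3.4],0,255],[[-1.8,-1,3.4],0,255],[[-1.8,-1,3.4],0,255],[[0,0,0],0,255]])

```text
t: 23.72
ee_pos: [0.3376, -0.4288, 0.743]
tool_rot: [0.172, 0.948, -0.179, 0.201]
force: [1.6, -1.0, -4.4]
opening: 0.178
finger_force: 60.1
```

Request:
send_rows(increments=[[[1.8,-1.8,0],0,255],[[-1.8,1.8,0],0,255],[[1.8,-1.8,0],0,255],[[-1.8,1.8,0],0,255],[[1.8,-1.8,0],0,255],[[-1.8,1.8,0],0,255],[[1.8,-1.8,0],0,255],[[-1.8,1.8,0],0,255],[[0,0,0],0,255]])

```text
t: 24.85
ee_pos: [0.3357, -0.4319, 0.7503]
tool_rot: [0.176, 0.945, -0.181, 0.205]
force: [0.4, -0.5, -5.8]
opening: 0.172
finger_force: 60.1
```

Run:
```python
from h import *
look(6)
```

```text
t 24.85 q [ 0.278 -0.137  0.451  1.281  0.142  1.44  -1.186] pos [ 0.3357 -0.4319  0.7503] F [ 0.4 -0.5 -5.8] open 0.172 60.077394247055054
toolx [ 0.85  -0.27   0.452] toolz [ 0.324 -0.408 -0.853] xang -0.3078 rad 0.547 az -0.91 tilt deg 31.42 tipaz -0.899
low in tote 150.19099677553368
wrist disc x -26 y 53 score 1.00 dist 49
wrist disc x -46 y 54 score 0.83 dist 30
top disc x -70 y 38 score 1.00 dist 7
top disc x -86 y 19 score 0.95 dist 28
top disc x -53 y 51 score 0.85 dist 22
top disc x -27 y 54 score 0.80 dist 48
top disc x -92 y 3 score 0.36 dist 45
```

Run:
```python
import cv2,numpy as np
for f in('t6','w6'):
    im=cv2.imread(f'pics/plan_{f}.png')[::5,::5]  # 2 mm... 2.5px per mm
    im=im[:,:50]
    print(f)
    for r in range(0,im.shape[0],2): print('%4d '%(75-r*2), ''.join('#' if p.min()>200 else ('.' if p.max()>0 else ' ') for p in im[r]))
```

```text
t6
  75                                                    
  71                                                    
  67                                                    
  63                                                    
  59                          #         # ## #   #      
  55                          ## # #      # #  # ##.. ..
  51                 ..      # #  #    ##  #   ##  .   .
  47                   ####         #     #   ##    . ..
  43                # #   ## # ##    . .          .   . 
  39           . #       #  # .  .    .  . .. ...  .. ..
  35         ..        ## #    .. .     .    . .  .  .  
  31         ..       ## ##   . .  .. .  . .. .  ...   .
  27       #  #   ##    ###  .    .... .  ..   ..     . 
  23           # # ##   .. .  .  .. . .  .. ..... . ..  
  19         #  #  #..      ..   .. .     .   . ..    ..
  15        #    ## #... ... ..  ....             . ..  
  11       #    # ##. . ... ...   . ....  .. .    ..  ..
   7             #... ..   .      .    . .  . . . .   . 
   3      .  # ##..  .       .  .  . .  .. .. .. .. .. .
  -1          
[... 2485 characters left out ...]
    .......
 -25                                             ...... 
 -29                                        ......... ..
 -33                                         ...... ....
 -37                                        ......... ..
 -41                                      ... ..........
 -45                                 ..... ..... .......
 -49                         ..... ....... ..... .... ..
 -53                        ................ ... .  ....
 -57                    ................ ...............
 -61                   .... ................. ..........
 -65                   ..... ...... ...... . ...........
 -69                                                    
 -73
```

Request:
send_rows(increments=[[[0,0,0],-0.12,255],[[0,0,0],-0.12,255],[[0,0,0],0,255],[[1.2,1.2,0],0,255],[[-1.2,-1.2,0],0,255],[[1.2,1.2,0],0,255],[[-1.2,-1.2,0],0,255],[[0,0,0],0,255],[[0,0,0],0,255]])

```text
t: 26.08
ee_pos: [0.3384, -0.43, 0.7477]
tool_rot: [0.198, 0.961, -0.065, 0.182]
force: [0.2, -0.4, -6.2]
opening: 0.179
finger_force: 60.3
```

Run:
```python
from h import *
look(7)
x,m=tool()[0],tool()[1].as_matrix()
a=np.load('t7.npz')['p']; print(proj('t7',x+m@np.array([-.1,-.044,.12])),proj('t7',x+m@np.array([-.1,.0,.12])))
shot('scene','s7')
for dz in(0,.2,.3,.4): print(dz,proj('s7',x+m@np.array([-.1,-.044,.12])-[0,0,dz]))
```

```text
t 26.075 q [ 0.248 -0.14   0.47   1.287  0.148  1.439 -0.953] pos [ 0.3384 -0.43    0.7477] F [ 0.2 -0.4 -6.2] open 0.179 60.3305858373642
toolx [ 0.925 -0.053  0.376] toolz [ 0.325 -0.404 -0.855] xang -0.0569 rad 0.5471 az -0.904 tilt deg 31.22 tipaz -0.894
low in tote 136.52707712636544
wrist disc x -26 y 55 score 1.00 dist 49
wrist disc x -48 y 55 score 0.89 dist 28
wrist disc x -37 y 42 score 0.38 dist 37
top disc x -70 y 38 score 1.00 dist 7
top disc x -53 y 53 score 0.93 dist 23
top disc x -27 y 55 score 0.88 dist 48
[[572.77517769 380.93522637]] [[602.78210411 389.59388164]]
0 [[ 319.48347744 -105.35851079]]
0.2 [[320.06841436  -1.95571906]]
0.3 [[320.30376339  39.64833461]]
0.4 [[320.51034272  76.16659557]]
```

Request:
send_rows(increments=[[[-0.8,-0.8,1.8],0,255],[[-1.5,-1.4,3.4],0,255],[[-1.9,-1.8,4.3],0,255],[[-1.9,-1.8,4.3],0,255],[[-1.9,-1.8,4.3],0,255],[[-1.5,-1.4,3.4],0,255],[[-1.2,-1.1,2.6],0,255],[[-0.7,-0.6,1.5],0,255],[[0,0,0],0,255],[[0,0,0],0,255]])

```text
t: 27.48
ee_pos: [0.3369, -0.4299, 0.4484]
tool_rot: [0.198, 0.961, -0.065, 0.182]
force: [-0.1, -0.4, -4.4]
opening: 0.18
finger_force: 60.4
```

Run:
```python
from h import *
look(8)
x,r=tool(); m=r.as_matrix(); shot('scene','s8')
c1=proj('t8',x+m@np.array([-.1,-.03,.12]))[0]; c2=proj('s8',x+m@np.array([-.1,-.03,.12]))[0]; print(c1,c2)
def crop(f,c,w,h):
    p=np.load(f+'.npz')['p']; u=int(np.clip(c[0]-w/2,0,640-w)); v=int(np.clip(c[1]-h/2,0,480-h)); return p[v:v+h,u:u+w]
C=np.hstack([cv2.resize(crop('t8',c1,100,150),(400,600),interpolation=cv2.INTER_CUBIC),cv2.resize(crop('s8',c2,120,180),(400,600),interpolation=cv2.INTER_CUBIC)])
cv2.imwrite('pics/c8.png',C[:,:,::-1])
```

```text
t 27.475 q [ 0.287 -0.195  0.462  1.975  0.213  0.807 -1.045] pos [ 0.3369 -0.4299  0.4484] F [-0.1 -0.4 -4.4] open 0.18 60.35397112369537
toolx [ 0.925 -0.052  0.376] toolz [ 0.325 -0.405 -0.855] xang -0.0561 rad 0.5462 az -0.906 tilt deg 31.27 tipaz -0.894
low in tote 136.47580656847165
wrist disc x -26 y 55 score 1.00 dist 49
wrist disc x -48 y 55 score 0.87 dist 28
wrist disc x -37 y 42 score 0.37 dist 37
top disc x -27 y 56 score 0.95 dist 49
top disc x -50 y 56 score 0.84 dist 27
[510.76906412 349.29806957] [319.0160375   34.45350603]
```

View pics/c8.png

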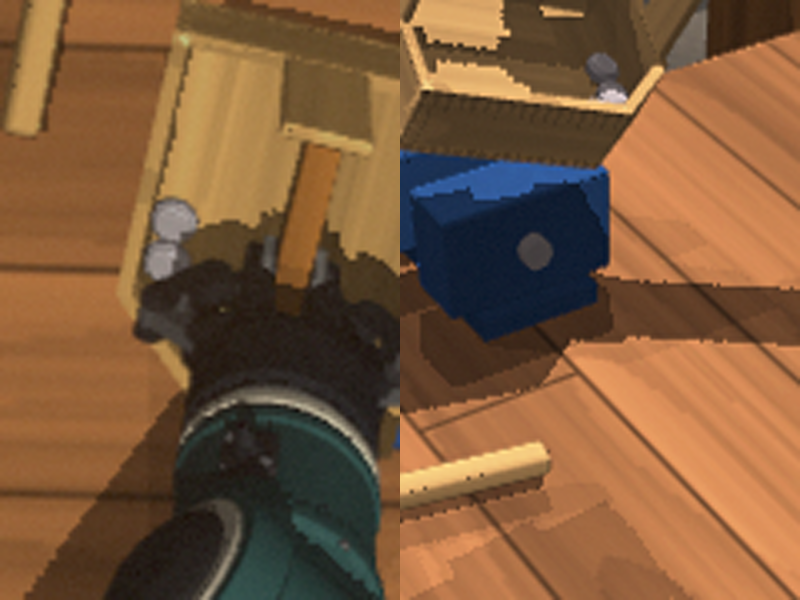

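Run:
```python
from h import *
x,r=tool(); m=r.as_matrix()
print(floor('s8',[(319.5,19.5),(322.5,28)],.113,x,m).tolist())
g=np.load('s8.npz');
for u,v in [(319,19),(322,28)]:
    w=world('s8',[(u,v)])[0]; p=(w-x)@m*1000; print(p+[25,0,0])
```

```text
[[-87.4, -11.7], [-86.7, 14.5]]
[-81.85921939   7.88036532 108.395789  ]
[-80.72556042 -19.5459076  108.61417659]
```

```bash
python3 -c "
from h import *
print(np.abs(telemetry.get_state()['joint_vel']).max()); print(ticket.hand_in())"
```

```text
0.008049532077850675
the job is handed in; nothing more can be done
None
```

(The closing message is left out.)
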